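# Pass a rejected tug casting through the reject box's sprung flap

## Task

The tug casting lying on the sill of the reject box has failed inspection: with one finger push the box's self-closing flap open and hold it, and with the other finger slide the tug along the sill and over its edge so that it drops into the box, then come away and let the flap shut. The flap must be open before the tug goes over the edge: do not shove it open with the tug. Do not pinch or lift the tug, push it gently, and leave the other models and everything else where they are.

Things in the scene. Friction and masses are not known exactly. Their poses are not given: they have to be found in the camera images.
- reject_box: Lockable grey steel reject box, fixed, 270 mm long (x), 200 mm wide (y), hollow, padded floor 18 mm above the table. Origin on the table straight below the middle of the sill's inner edge; x points level from the sill to the flap and the box's back, y along the sill's edge, z up. From front to back: the sill (x = -110 to 0 mm), the inlet closed by the flap (0 to 115 mm), a fixed cover, top 43 mm above the sill.
- sill_edge (a point): Middle of the sill's inner edge, on its top face. The sill is a flat steel plate 170 mm above the table, 110 mm deep, with 6 mm upstands at its two ends (y = +-98 mm), none in front. What is pushed beyond this edge drops into the box when the flap is open. Axes as the box.
- flap_hinge (a point): Middle of the flap's hinge rod (8 mm thick, along the box's y), 115 mm beyond the sill's edge and 38 mm above the sill. A finger cannot pass this rod. The inlet is 184 mm wide between fixed side cheeks (inner faces at y = +-96 mm), up to 22 mm above the sill from x = 55 mm on and up to 44 mm from 105 mm on. Axes as the box.
- flap (a joint): Flap angle, rad: 0 shut, 1.35 fully open. Plate 2 mm thick, 184 mm wide, 121 mm long; shut, it slopes from the hinge rod down to the sill's edge (18 deg). Pushed from the sill's side it swings down and inward; spring 0.10 Nm shut, 0.20 at 1 rad, shuts in a second when let go. A fingertip 5 to 10 mm above the sill opens it 0.5 rad with its leading face 85 mm beyond the edge, 0.9 at 105.
- tug_mid (a point): The rejected tug casting, the only one on the sill: grey resin, 64 mm long, 26 wide, 55 g; hull 16 mm high with upright sides and flat bottom, deckhouse to 36 mm, thin mast to 46. It lies broadside to the flap (within 0.3 rad), its middle 25 to 45 mm before the edge; it tips over once its middle has passed the edge. Point in its middle, 18 mm above its underside; x to the bow, z up.
- tug_b_mid (a point): Another tug casting of the same shape, standing on the table beside the box; point and axes as for the rejected one. Leave it.
- tug_c_mid (a point): A third such tug casting on the table beside the box. Leave it.
- model_a: Finished ship model on a black base 150 x 60 x 12 mm, 90 mm high in all, standing on the table; origin under the middle of the base, x along it. Leave it.
- model_b: A second finished ship model on such a base. Leave it.
- pot: Small paint pot, 24 mm across and 28 mm high, standing at one outer corner of the sill; origin under its middle. Leave it.
- glue: Upright glue bottle, 36 mm across and 95 mm high, on the table beside the box; origin under its middle. Leave it.
- caliper: Caliper, 200 mm long and 11 mm high, lying on the table beside the box; origin under its middle, x along the beam. Leave it.
Mind the look-alikes: they are no part of the job. Leave any red look-alike of the part that bears tug_mid alone.

How it is judged:
By the outcome, as a careful person would: the job done as asked, in the order asked, and still so for the second after the job is handed in, with the robot touching nothing.
It also fails if it takes over 32 s, if anything falls off the work surface, if the arm or the gripper's body presses on something with over 40 N, if the wrist force passes 120 N, or if a joint passes its speed limit or range.

## Robot

A 6-joint arm with a two-finger parallel gripper is mounted at the origin on the work surface. World frame = base frame: x ahead of the robot, y to its left, z up, the work surface at z = 0. Lengths are in m, angles in rad, forces in N, time in s.
With the tool pointing down it reaches from about 0.275 to 0.825 m from the base axis. Payload 4.9 kg.
Tool frame: the origin (TCP) lies midway between the tips of the shut fingers; the grasp point (between the pads) lies 19 mm behind it (bot.grip_depth is the distance from the TCP to the grasp point, in m); y points along the fingers, x is the direction in which the jaws open and shut, and the axes are right-handed (so a half turn about y gives the same grasp; the last joint's range is limited). The gripper opens to 85 mm and grips with 20 to 120 N. Pads are 22 mm wide; open, the fingers measure 114 mm over their backs; the gripper's body (76 mm by 85 mm) begins 54 mm behind the grasp point. The pads swing forward as they close: fully open they stand 13 mm farther back than shut.
Start: joints at [1.103, 0.326, -0.193, 1.052, 0, 1.437], TCP at [0.18, 0.52, 0.231] pointing down, gripper open.
Joint ranges: [-2.65, 2.65], [-0.97, 1.79], [-1.3, 1.35], [-1.93, 2.1], [-1.47, 1.37], [-3.14, 3.14]. Speed limits (rad/s): [2.57, 2.57, 3.14, 3.14, 3.14, 3.14].

## Interface

Orientations are given as a unit quaternion [w, x, y, z].
In Python, from cell import bot gives the robot as it stands. Calls block until the motion is done:
- bot.move_pose(position, orientation): joint-space move of the TCP to a pose.
- bot.move_linear(position, speed=0.15, rotation=None, until_force=None): straight line of the TCP; rotation=None keeps the orientation; speed is the mean speed in m/s. With until_force (N) it stops when the force on the tool has changed by that much, and returns True; else False.
- bot.goto_joints(angles): joint-space move.
- bot.set_gripper(opening, grasp_force=None): opening from 0.0 (shut) to 1.0 (fully open); grasp_force is the grip in N (None keeps the last); returns when the fingers have stopped.
- bot.wait(seconds).
- bot.solve_ik(position, orientation): joint angles nearest the present ones, or None.
- bot.camera(name): name is "scene" or "top" or "wrist"; returns the picture (400x640x3 uint8, red, green, blue); there is no depth.
- bot.calibration(name): a dict with "mtx" (3x3 intrinsics, pixels), "k1" (the pictures are not rectified: a ray, as slopes to the right and down, at radius r is drawn at 1 + k1 r^2 times it, then the intrinsics apply), "extrinsics" (4x4, takes a point from world to camera coordinates); the wrist camera has in their place "hand_eye" (4x4, takes a point from camera to tool coordinates, whose origin is the TCP and whose axes are the tool frame's). Camera axes: x right, y down, z forward; pixel columns grow to the right and rows downward; lengths in m; the calibration is good to about 2 mm. A picture is of the moment at which its call begins: read the wrist's pose just before it. calibration takes no time and is no camera call.
A pose or a line that the arm cannot do raises bot.PlanningError and nothing moves.
- bot.close_job(): hands the job in, once; it reports no verdict.
Trained networks look in the newest picture that a camera, given by its name, has taken for a name from the list of things; names that differ only in an ending like _2 or _b are one class to them, and where a whole thing is asked for, a point or a joint stands for the part that bears it (a point fixed in the world has none). Each returns a list of dicts, best first, with "confidence" (0 to 1); they miss things now and then, are a little off and sometimes report something else, mostly with a low value. They report only what shows in the picture. A call takes as long as a camera call. They do not tell look-alikes from the thing itself.
- bot.search_frame(camera, thing): "bbox" ([left, top, width, height] in pixels, round what is visible of it).
Readings, each from a call of its own:
- bot.read_clock(): time.
- bot.read_joint_positions(): joint angles.
- bot.read_joint_vel(): joint speeds.
- bot.read_joint_efforts(): joint torques, N m.
- bot.read_position(): TCP position.
- bot.read_tool_rot(): TCP orientation.
- bot.read_ft_force(): force on the tool from outside, world axes, zero at the start.
- bot.read_moment(): the same for the moment, N m.
- bot.read_gripper_width(): opening from 0.0 (shut) to 1.0 (fully open).
Only numpy, scipy, OpenCV 4.12 (cv2) and the standard library are available. Lean on these libraries where they do the work, as an engineer would, in place of code of your own. Each camera call takes 0.05 s, during which the arm holds its last target.

## Working session

There is one attempt and no reset: what is moved stays moved. The work goes in short steps, each a Python script; the robot and the scene stay as the last script left them, time stands still between calls to the robot, and variables do not carry over. Pictures are saved under pics/ and viewed, and the job is handed in when it is done.

```bash
ls; mkdir -p pics
python3 - <<'E'
from cell import bot
import cv2, numpy as np
for n in ("scene","top","wrist"):
    im=bot.camera(n); cv2.imwrite(f"pics/{n}0.png",im[:,:,::-1])
    c=bot.calibration(n); print(n,{k:np.round(v,4).tolist() for k,v in c.items()})
    for t in ("reject_box","tug_mid","flap","pot","glue","caliper","model_a"):
        print(t,[(np.round(d["bbox"]).tolist(),round(d["confidence"],2)) for d in bot.search_frame(n,t)])
print(bot.read_clock(),bot.read_position(),bot.read_tool_rot())
E
```

```text
pics
scene {'mtx': [[403.0937, 0.0, 322.6897], [0.0, 403.0937, 200.0067], [0.0, 0.0, 1.0]], 'k1': -0.0544, 'extrinsics': [[-0.0189, 0.9998, -0.0042, 0.0487], [0.837, 0.0135, -0.547, -0.3845], [-0.5469, -0.0139, -0.8371, 1.3039], [0.0, 0.0, 0.0, 1.0]]}
reject_box [([260.0, 150.0, 117.0, 150.0], 0.56)]
tug_mid [([284.0, 176.0, 34.0, 13.0], 0.93)]
flap [([272.0, 191.0, 95.0, 52.0], 0.59), ([260.0, 150.0, 121.0, 153.0], 0.24)]
pot [([336.0, 150.0, 11.0, 17.0], 0.64), ([378.0, 212.0, 16.0, 24.0], 0.53)]
glue [([383.0, 250.0, 18.0, 31.0], 0.93)]
caliper [([244.0, 192.0, 18.0, 67.0], 0.87)]
model_a [([206.0, 202.0, 24.0, 64.0], 0.91), ([164.0, 240.0, 28.0, 67.0], 0.72), ([285.0, 176.0, 34.0, 14.0], 0.52)]
top {'mtx': [[381.0076, 0.0, 324.1308], [0.0, 381.0076, 200.7948], [0.0, 0.0, 1.0]], 'k1': -0.0322, 'extrinsics': [[-0.0026, -1.0, -0.0092, -0.0349], [-0.9862, 0.0041, -0.1653, 0.5544], [0.1654, 0.0086, -0.9862, 0.9534], [0.0, 0.0, 0.0, 1.0]]}
reject_box [([277.0, 108.0, 109.0, 144.0], 0.9)]
tug_mid [([329.0, 192.0, 30.0, 18.0], 0.83), ([390.0, 281.0, 24.0, 15.0], 0.79), ([329.0, 268.0, 25.0, 20.0], 0.48)]
flap [([286.0, 130.0, 87.0, 65.0], 0.67)]
pot [([305.0, 228.0, 8.0, 12.0], 0.48)]
glue [([260.0, 151.0, 17.0, 19.0], 0.77), ([285.0, 130.0, 88.0, 66.0], 0.37)]
caliper [([376.0, 179.0, 31.0, 70.0], 0.84), ([276.0, 225.0, 16.0, 25.0], 0.28)]
model_a [([403.0, 169.0, 33.0, 58.0], 0.95), ([286.0, 128.0, 86.0, 68.0], 0.7), ([429.0, 133.0, 39.0, 57.0], 0.61)]
wrist {'mtx': [[352.6831, 0.0, 321.4058], [0.0, 352.6831, 196.8389], [0.0, 0.0, 1.0]], 'k1': -0.051, 'hand_eye': [[1.0, 0.0001, 0.0011, 0.0005], [-0.001, -0.2731, 0.962, -0.1444], [0.0004, -0.962, -0.2731, 0.0691], [0.0, 0.0, 0.0, 1.0]]}
reject_box []
tug_mid []
flap []
pot []
glue []
caliper []
model_a []
1.2 [0.18018239 0.51965138 0.23128419] [-0.57611745  0.5761182   0.40997317 -0.40999818]
```

View images.

Run:
```python
import cv2
a=cv2.imread("pics/scene0.png")[120:320,150:420]; cv2.imwrite("pics/s_crop.png",cv2.resize(a,None,fx=2.9,fy=2.9,interpolation=cv2.INTER_CUBIC))
a=cv2.imread("pics/top0.png")[100:310,240:480]; cv2.imwrite("pics/t_crop.png",cv2.resize(a,None,fx=2.8,fy=2.8,interpolation=cv2.INTER_CUBIC))
```

```text
(no output)
```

View pics/s_crop.png

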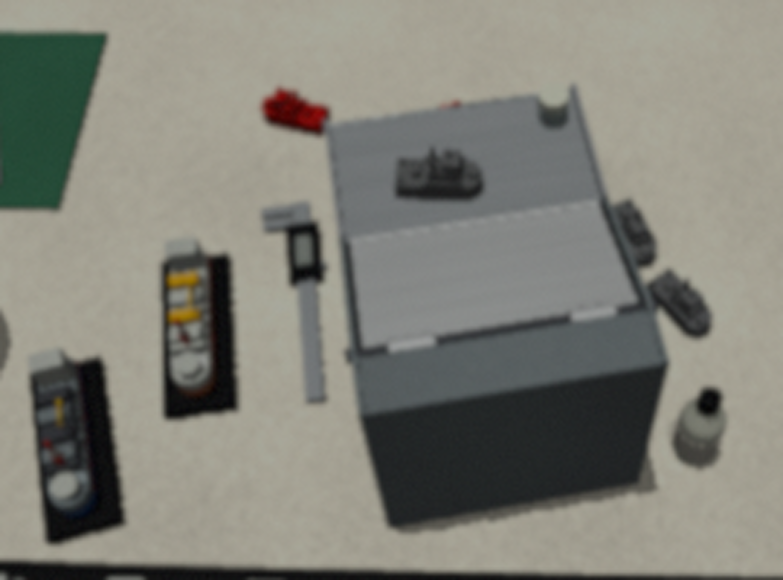

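View pics/t_crop.png

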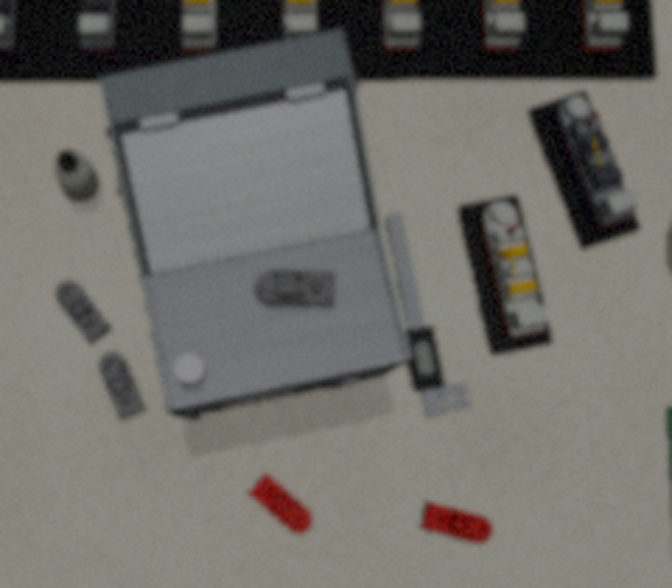

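View pics/wrist0.png

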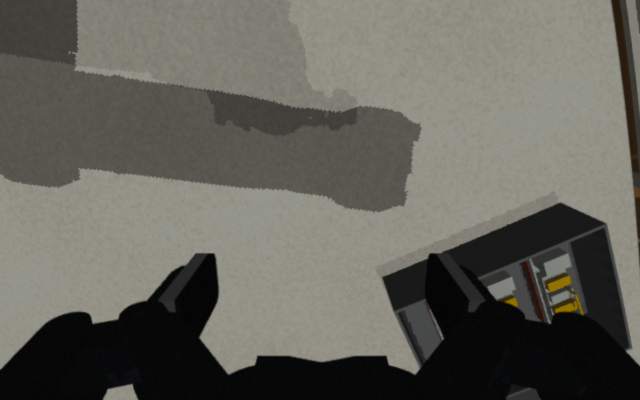

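The rejected tug is the grey one on the sill, at top (344,201) and scene (300,182). It could be confused with:
- the grey tugs on the table, at top (270,212) and (283,237)
- the red look-alikes, at top (340,279) and (403,287)

Next I'll fit the box pose using both fixed cameras.

```bash
cat > h.py <<'E'
from cell import bot
import numpy as np, cv2
from scipy.spatial.transform import Rotation as R
from scipy.optimize import least_squares
def T_wc(name,pose=None):
    c=bot.calibration(name)
    if name!="wrist": return np.array(c["extrinsics"])
    p,q=pose; T=np.eye(4); T[:3,:3]=R.from_quat(np.r_[q[1:],q[0]]).as_matrix(); T[:3,3]=p
    return np.linalg.inv(T@np.array(c["hand_eye"]))
def dist(c): return np.array([c["k1"],0,0,0,0.])
def proj(name,P,pose=None):
    c=bot.calibration(name);E=T_wc(name,pose)
    return cv2.projectPoints(np.float64(P).reshape(-1,3),cv2.Rodrigues(E[:3,:3])[0],E[:3,3],np.array(c["mtx"]),dist(c))[0][:,0]
def onplane(name,uv,z,pose=None):
    c=bot.calibration(name);E=np.linalg.inv(T_wc(name,pose))
    n=cv2.undistortPoints(np.float64(uv).reshape(-1,1,2),np.array(c["mtx"]),dist(c))[:,0]
    d=np.c_[n,np.ones(len(n))]@E[:3,:3].T
    return E[:3,3]+d*((z-E[2,3])/d[:,2])[:,None]
def box2w(b,P):
    P=np.float64(P).reshape(-1,3); c,s=np.cos(b[2]),np.sin(b[2])
    return np.c_[b[0]+c*P[:,0]-s*P[:,1], b[1]+s*P[:,0]+c*P[:,1], P[:,2]]
E
python3 - <<'E'
from h import *
t=lambda x,y:(240+x/2.8,100+y/2.8); s=lambda x,y:(150+x/2.9,120+y/2.9)
z=.17
obs=[("top",(0,.098,z),t(150,274)),("top",(0,-.098,z),t(381,234)),("top",(-.11,.1,z),t(170,408)),("top",(-.11,-.1,z),t(408,362)),
("scene",(0,-.096,z),s(352,240)),("scene",(0,.096,z),s(602,201)),("scene",(-.11,-.1,z),s(330,125)),
("scene",(.16,-.1,z+.043),s(362,415)),("scene",(.16,.1,z+.043),s(664,362)),("top",(.16,.1,z+.043),t(103,78)),("top",(.16,-.1,z+.043),t(345,30))]
f=lambda b:np.ravel([proj(n,box2w(b,P))[0]-uv for n,P,uv in obs])
r=least_squares(f,[.5,0,0.15],loss="soft_l1"); print(r.x,np.round(r.fun.reshape(-1,2),1))
np.save("box.npy",r.x); b=r.x
for n,uv in(("top",(344,202)),("scene",(300,183))):
    p=onplane(n,[uv],z+.018)[0]; c,sn=np.cos(b[2]),np.sin(b[2]);d=p[:2]-b[:2]; print(p,"box",c*d[0]+sn*d[1],-sn*d[0]+c*d[1])
E
```

```text
[ 0.5584654  -0.05861027  0.19157825] [[-2.3  0.4]
 [-1.4 -1.6]
 [-1.6 -0.1]
 [ 0.3 -0.9]
 [-3.6 -1.3]
 [-0.7 -0.9]
 [-2.5 -1.6]
 [-3.3 -1. ]
 [ 0.4  0. ]
 [-0.8 -1.2]
 [-0.6 -0.5]]
[ 0.52752669 -0.0825798   0.188     ] box -0.034936690666755324 -0.01764001214054482
[ 0.54069597 -0.08573295  0.188     ] box -0.022608727637140225 -0.023243024887442863
```

```bash
cat >> h.py <<'E'
def quat(yaw):
    x=np.array([np.cos(yaw),np.sin(yaw),0]);y=np.array([0,0,-1.]);z=np.cross(x,y)
    q=R.from_matrix(np.c_[x,y,z]).as_quat(); return np.r_[q[3],q[:3]]
E
python3 - <<'E'
from h import *
b=np.load("box.npy")
for k in (0,np.pi): 
    print(bot.solve_ik(box2w(b,(0.02,-.05,.35))[0],quat(b[2]+k)),bot.solve_ik(box2w(b,(0.05,-.02,.163))[0],quat(b[2]+k)))
bot.move_pose(box2w(b,(0.02,-.05,.35))[0],quat(b[2]))
pose=(bot.read_position(),bot.read_tool_rot())
im=bot.camera("wrist"); cv2.imwrite("pics/w1.png",im[:,:,::-1]); np.savez("w1.npz",p=pose[0],q=pose[1]); print(pose,bot.read_clock(),bot.read_ft_force())
for t in("tug_mid","flap","pot"):print(t,[(np.round(d["bbox"]).tolist(),round(d["confidence"],2)) for d in bot.search_frame("wrist",t)])
L=[(0,.098,.17),(0,-.098,.17),(-.11,-.1,.17),(-.11,.1,.17),(.115,.09,.208),(.115,-.09,.208)]
o=im[:,:,::-1].copy()
for u in proj("wrist",box2w(b,L),pose): cv2.drawMarker(o,tuple(int(v) for v in np.round(u)),(0,255,0),0,10)
cv2.imwrite("pics/w1o.png",o)
E
```

```text
[-0.29863848  0.37452724  0.17732247  1.37359156  0.          1.08057959] [-0.23186315  0.49523631 -0.11356245  0.96199756  0.          1.14735492]
[-0.29863848  0.37452724  0.17732247  1.37359156  0.         -2.06101306] [-0.23186315  0.49523631 -0.11356245  0.96199756  0.         -1.99423773]
(array([ 0.58765993, -0.10292185,  0.34992656]), array([ 0.70392851, -0.70370253, -0.06810696,  0.06818235])) 3.9167 [ 0.39016728 -0.24376506 -0.34808345]
tug_mid [([238.0, 107.0, 44.0, 77.0], 0.89), ([129.0, 79.0, 48.0, 40.0], 0.89), ([115.0, 188.0, 32.0, 41.0], 0.8)]
flap []
pot [([173.0, 10.0, 38.0, 36.0], 0.8)]
```

View pics/w1o.png

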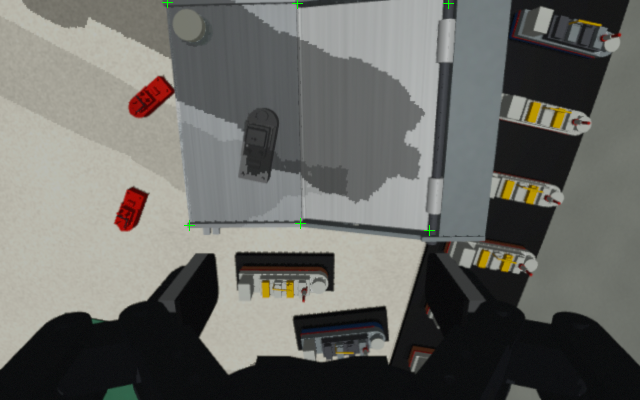

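Crop check of the tug before moving.

Run:
```python
from h import *
a=cv2.imread("pics/w1.png"); d=np.load("w1.npz"); pose=(d["p"],d["q"]); b=np.load("box.npy")
m=np.float32(a[95:195,215:315]); m=np.clip(m*1.8,0,255).astype(np.uint8)
cv2.imwrite("pics/w1c.png",cv2.resize(m,None,fx=6,fy=6,interpolation=cv2.INTER_CUBIC))
def wb(p): d=p[:,:2]-b[:2]; c,s=np.cos(b[2]),np.sin(b[2]); return np.c_[c*d[:,0]+s*d[:,1],-s*d[:,0]+c*d[:,1]]*1000
print(np.round(wb(onplane("wrist",[(264,108),(255,182),(240,180),(269,183),(247,120),(278,120),(260,145)],.186,pose)),1))
```

```text
[[-28.2  11.9]
 [-39.  -52.9]
 [-52.4 -51. ]
 [-26.4 -53.8]
 [-43.3   1.9]
 [-16.6   1.8]
 [-33.  -19.6]]
```

View pics/w1c.png

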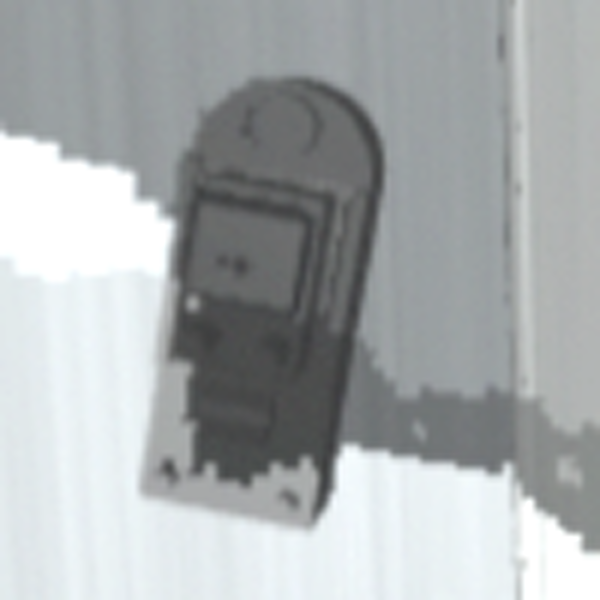

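The tug's middle is at box (-33, -20) mm and it's turned about 0.17 rad, which fits the description (25–45 mm before the edge, 64 mm long). I'll straddle it with the open jaws along box x, then check.

Run:
```python
from h import *
b=np.load("box.npy"); q=quat(b[2])
print(bot.read_gripper_width())
bot.move_linear(box2w(b,(-.045,-.018,.26))[0],speed=.15)
f0=bot.read_ft_force()
print(bot.move_linear(box2w(b,(-.045,-.018,.163))[0],speed=.06,until_force=3))
pose=(bot.read_position(),bot.read_tool_rot());print(pose,bot.read_ft_force()-f0)
for n in("scene","wrist","top"): cv2.imwrite(f"pics/{n}2.png",bot.camera(n)[:,:,::-1])
print(bot.read_clock())
a=cv2.imread("pics/scene2.png")[110:310,200:430]; cv2.imwrite("pics/s2c.png",cv2.resize(a,None,fx=2.9,fy=2.9,interpolation=cv2.INTER_CUBIC))
```

```text
0.9996320978648546
False
(array([ 0.51796478, -0.08492237,  0.1633257 ]), array([-0.70379002,  0.70394162,  0.06783367, -0.06741212])) [ 1.13995111 -0.1684665  -0.2918616 ]
6.9
```

View pics/s2c.png

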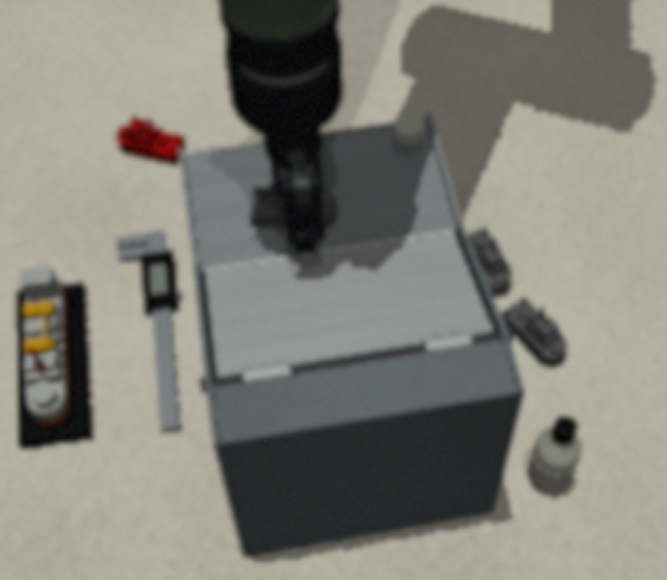

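View pics/wrist2.png

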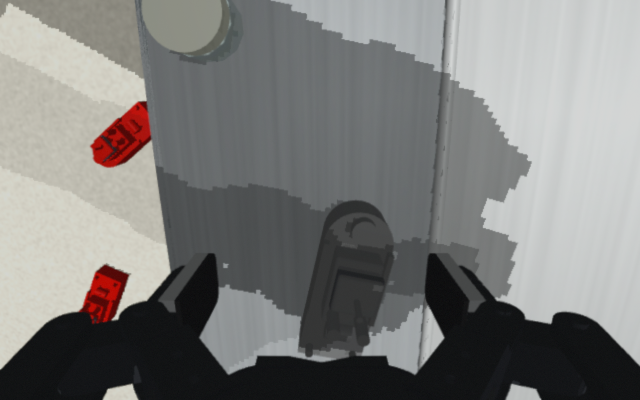

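The tug lies clear between the fingers (wrist px ~350,280) and the pot is clear. Now I'll open the flap and push until just before the tug tips.

Run:
```python
from h import *
b=np.load("box.npy")
f0=bot.read_ft_force()
for lead,sp in((.048,.08),(.080,.04)):
    print(bot.move_linear(box2w(b,(lead-.057,-.018,.163))[0],speed=sp,until_force=12),bot.read_ft_force()-f0)
for n in("scene","wrist","top"): cv2.imwrite(f"pics/{n}3.png",bot.camera(n)[:,:,::-1])
print(bot.read_position(),bot.read_clock())
```

```text
False [ 0.0348584  -0.54032567  0.08863245]
False [-0.91668874 -0.42139364  1.43120095]
[ 0.58444547 -0.07187904  0.16312045] 8.6
```

View pics/wrist3.png

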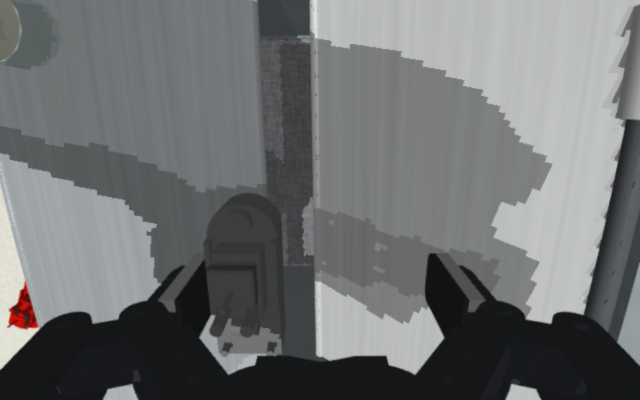

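The flap is open, with the dark gap at columns 265–315. The tug has squared up against the rear finger and its middle is still before the edge. Pushing on.

Run:
```python
from h import *
b=np.load("box.npy")
f0=bot.read_ft_force()
for lead,sp in((.096,.03),(.103,.03)):
    print(bot.move_linear(box2w(b,(lead-.057,-.018,.163))[0],speed=sp,until_force=10),bot.read_ft_force()-f0)
bot.wait(.4)
cv2.imwrite("pics/wrist4.png",bot.camera("wrist")[:,:,::-1])
print(bot.read_position(),bot.read_clock())
```

```text
False [-0.80252961  0.11088819  1.5288992 ]
False [-4.4856879  -0.34510093  0.06309494]
[ 0.60551737 -0.06763353  0.16229336] 10.1167
```

View pics/wrist4.png

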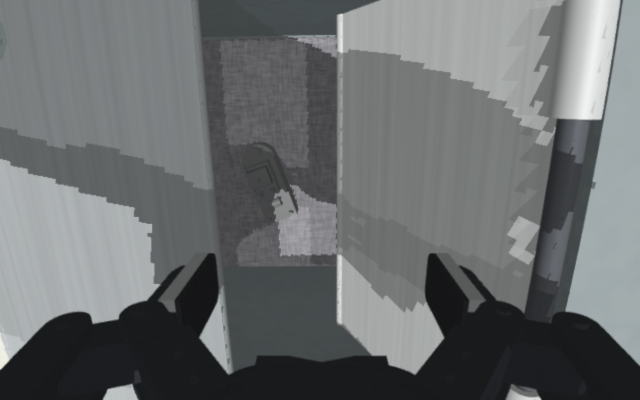

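The tug is on the box floor (~270,180). I'll back out the way I came and lift away.

Run:
```python
from h import *
b=np.load("box.npy")
f0=bot.read_ft_force()
bot.move_linear(box2w(b,(-.047,-.018,.1635))[0],speed=.08); print(bot.read_ft_force()-f0)
bot.move_linear(box2w(b,(-.047,-.018,.36))[0],speed=.15)
bot.move_linear(box2w(b,(-.08,-.05,.36))[0],speed=.15); bot.wait(.5)
for n in("scene","wrist","top"): cv2.imwrite(f"pics/{n}5.png",bot.camera(n)[:,:,::-1])
print(bot.read_position(),bot.read_clock())
a=cv2.imread("pics/scene5.png")[110:320,150:430]; cv2.imwrite("pics/s5c.png",cv2.resize(a,None,fx=2.8,fy=2.8,interpolation=cv2.INTER_CUBIC))
```

```text
[6.10999319 0.85871623 0.51457094]
[ 0.48947847 -0.12285497  0.35998225] 14.0
```

View pics/wrist5.png

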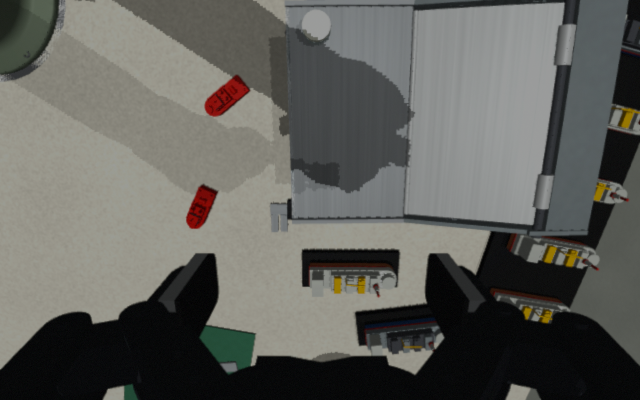

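View pics/s5c.png

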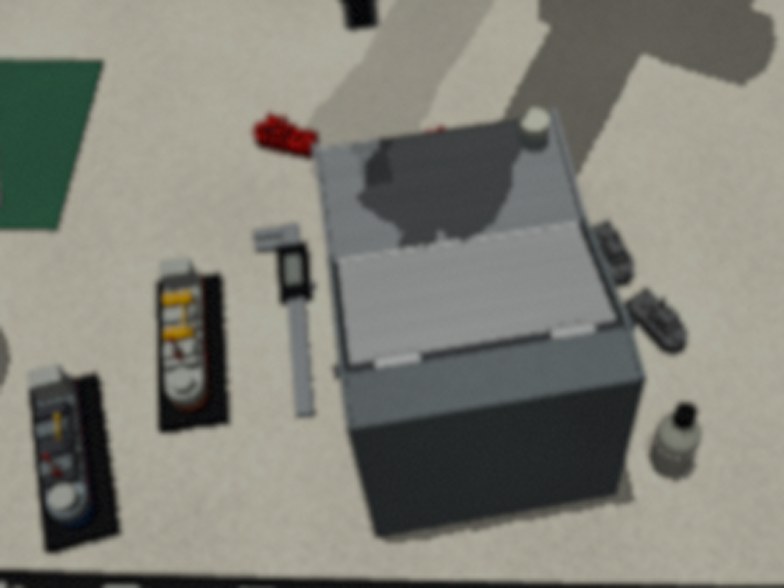

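The sill is empty, the flap is shut at the edge (wrist column 408), and the pot, models, caliper, glue and other tugs are where they were. Handing in.

```bash
python3 -c "
from cell import bot
print(bot.read_ft_force(),bot.close_job())"
```

```text
the job is handed in; nothing more can be done
[-0.27631186 -1.15973466  0.64276618] None
```

The rejected tug is in the reject box, the flap is shut again, and I handed the job in at about 14 s of the 32 s allowed.

- **How it went:** I straddled the tug with the jaws open. The front finger pushed the flap open and held it. The rear finger then slid the tug over the edge.
- **Order:** a wrist picture taken just before the tug tipped showed the flap already open.
- **Final checks:** the pictures showed the tug on the box floor, the sill empty, the flap shut and the robot clear of everything. The pot, the other tugs, models, caliper, glue and red look-alikes looked unmoved.
- **Forces:** readings changed by about 1 to 1.5 N while opening and pushing. At the deepest point they reached about 4.5 N, probably the finger close to or just touching the flap's hinge rod. No force stop tripped.
- **Disagreement:** the box pose fitted from the two fixed cameras was up to about 3.6 pixels off at some corners. The close wrist picture matched that pose to about a pixel, so I used it.

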